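# Lay a crank lever on the sloped staking rail

### The job

Pick up the red crank lever and lay it lengthwise on the narrow sloped steel rail of the green stand, big round end uphill, lying flat and centred along the rail with its small end down against the yellow stop. Lower it until it rests on the rail before letting go (no dropping), and leave it lying there. Do not disturb the grey lever or the other loose things on the bench.

Things in the scene. Friction and masses are not known exactly. Their poses are not given: they have to be found in the camera images.
- lever: red crank lever lying flat, 150 mm long, 20 mm thick: arm 34 wide between a big round boss (50 diameter, reaching x = +75) and a small round end (36 diameter, to x = -75), with bare metal rings round black bores. 0.2 to 0.4 kg, balance point about 4 mm to the boss side of the middle. Origin: mid length, on the underside; x along the lever towards the boss, z up. Both faces are alike.
- lever_mid (a point): centre of the red lever: mid length, mid width, mid thickness (10 above the underside)
- lever_boss (a point): centre of the red lever's big boss, 50 from lever_mid along the lever's x, mid thickness
- rest: green stand fixed to the bench, base plate 190 x 100 x 12 mm, two posts carrying the sloped rail. Origin: centre of the base's underside; its x points horizontally in the uphill direction of the rail, z up.
- rail: bare steel bar of the stand, 170 mm long, 26 mm wide, 20 thick, sloping at 30 degrees. Origin: centre of its top face, 120 above the bench; x up the slope, y across the bar, z square out of the top face, which runs from x = -85 to +85. A yellow stop at the low end, 30 wide, has its uphill face at x = -85 and stands 13 above the top face. The lever overhangs the bar on both sides.
- grey_lever: bystander: a lever of the same shape and size painted grey, lying flat, origin and axes as for the red one
- oil_bottle: bystander: yellow bottle with red cap, 56 diameter, 150 mm high, standing; origin at the centre of its underside
- hammer: bystander: hammer lying on the bench, about 260 mm long; origin under its middle, x from handle to head
- die_block: bystander: dark steel block 60 x 50 x 35 mm; origin at the centre of its underside
- pin_cup: bystander: blue plastic cup, 70 diameter, 70 mm high; origin at the centre of its underside
- screwdriver: bystander: screwdriver lying on the bench; origin under its middle, x from handle to tip
Not all that is in view belongs to the job. There is more than one size of the lever; the job needs the smallest. There is more than one size of the rest; the one meant has the size given above.

How it is judged:
By the outcome, as a careful person would: the job done as asked, in the order asked, and still so for the second after the job is handed in, with the robot touching nothing.
It also fails if it takes over 38 s, if anything falls off the work surface, if the arm or the gripper's body presses on something with over 40 N, if the wrist force passes 120 N, or if a joint passes its speed limit or range.

### The arm

A 7-joint arm with a two-finger parallel gripper is mounted at the origin on the work surface. World frame = base frame: x ahead of the robot, y to its left, z up, the work surface at z = 0. Lengths are in m, angles in rad, forces in N, time in s.
With the tool pointing down it reaches from about 0.425 to 0.875 m from the base axis. Payload 8.4 kg.
Tool frame: the origin (TCP) lies midway between the tips of the shut fingers; the grasp point (between the pads) lies 19 mm behind it; z points along the fingers, y is the line along which they close (so a half turn about z gives the same grasp; the last joint's range is limited). The gripper opens to 85 mm and grips with 20 to 120 N. Pads are 22 mm wide; open, the fingers measure 114 mm over their backs; the gripper's body (76 mm by 85 mm) begins 54 mm behind the grasp point. The pads swing forward as they close: fully open they stand 13 mm farther back than shut.
Start: joints at [1.114, 0.333, 0.04, 1.465, -0.013, 1.343, -0.059], TCP at [0.228, -0.609, 0.231] pointing down, gripper open.
Joint ranges: [-2.58, 2.58], [-0.38, 2.09], [-1.3, 1.39], [0.25, 2.4], [-1.5, 4.64], [0.08, 2.09], [-2.65, 2.65]. Speed limits (rad/s): [2.22, 2.22, 2.79, 2.79, 3.14, 3.14, 3.14].

### API

Orientations are given as a rotation vector (axis times angle).
In Python, from bench import env gives the robot as it stands.
- The arm moves only by the tool arm_command, never from a script. Its argument "rows" is a list of rows, each a list of 6 numbers: the shift along the tool's x, y, z scaled (see below), then the turn, a rotation vector about the tool's x, y, z scaled (see below). In form: [[x, y, z, wx, wy, wz], ...]. A call has 1 to 5 rows; each row shifts and turns the commanded pose from where the row before left it, along the tool's axes as they then stand; what a row does not reach is not made up. The controller multiplies each number of a shift by 0.25 m and each number of a turn by 60 degrees. A row lasts 1/8 s, in which the tool goes at most 62.5 mm and 10.7 degrees, less where a joint would pass 70% of its speed; a pose out of reach is approached as far as the arm can. A call with a number of a shift or a turn outside -1 to 1 is refused whole. A call with a gripper value outside its range is refused whole. "jaw" is the opening, from 0 (shut) to 1 (fully open), set as the call begins (left out, the last holds). The fingers move at their own pace and stop on an object; "force" is the grip in N (left out, the last holds). Time passes only in rows, so rows that do not move let the fingers close. It gives the time, the measured TCP pose, the force, the opening and the grip force at its end, in the units of the state.
- env.read_state(): the state, without advancing time (a new reading comes with each control period).
- env.get_image(name): name is "scene" or "top"; returns the picture (384x512x3 uint8, red, green, blue); there is no depth.
- env.camera_model(name): a dict with "fx", "fy", "cx", "cy" (pixels), "view" (4x4, takes a point from world to camera coordinates). Camera axes: x right, y down, z forward; pixel columns grow to the right and rows downward; lengths in m; the calibration is good to about 2 mm. A picture is of the moment at which its call begins. camera_model takes no time and is no camera call.
- env.hand_in(): hands the job in; it is judged then, once.
The state is a dict: "time": time; "qpos": joint angles; "joint_vel": joint speeds; "effort": joint torques, N m; "eef_pos": TCP position; "tcp_rot": TCP orientation; "force": force on the tool from outside, world axes, zero at the start; "torque": the same for the moment, N m; "opening": finger opening in m; "finger_force": force on a finger pad.
Only numpy, scipy, OpenCV 4.12 (cv2) and the standard library are available. Lean on these libraries where they do the work, as an engineer would, in place of code of your own. Each camera call takes 0.05 s, during which the arm holds its last target. There are 200 camera calls.

## Working session

There is one attempt and no reset: what is moved stays moved. The work goes in short steps, Python scripts to look and compute and a tool call to move; the robot and the scene stay as the last step left them, time stands still between calls to the robot, and variables do not carry over. Pictures are saved under pics/ and viewed, at most 10 in all, crops included, and the job is handed in when it is done.

Besides the shell and the picture viewer there is one more tool, called after "Request:" as name(argument=value, ...), one argument or row to a line, values as JSON. arm_command: Moves the arm, as the interface text tells. Shifts and turns lie within -1 to 1; 1 stands for 0.25 m of shift or 60 degrees of turn. Its arguments: {"type":"object","properties":{"rows":{"type":"array","items":{"type":"array","items":{"type":"number"}}},"jaw":{"type":"number"},"force":{"type":"number"}},"required":["rows"]}

```bash
mkdir -p pics; python3 - <<'E'
from bench import env
import cv2,numpy as np
for n in("scene","top"):
    im=env.get_image(n); np.save(f"pics/{n}0.npy",im)
    cv2.imwrite(f"pics/{n}0.png",cv2.resize(im[:,:,::-1],(800,600),interpolation=cv2.INTER_CUBIC))
    m=env.camera_model(n); print(n,m)
s=env.read_state();print(s)
E
```

```text
scene {'fx': 354.76287123926795, 'fy': 354.76287123926795, 'cx': 253.51727481745948, 'cy': 191.84358529859807, 'view': array([[ 0.30794479,  0.95139893,  0.00317634, -0.19833992],
       [ 0.75827159, -0.24341499, -0.60479198, -0.34340769],
       [-0.57462527,  0.18865106, -0.79637716,  1.64781193],
       [ 0.        ,  0.        ,  0.        ,  1.        ]])}
top {'fx': 357.0721008171377, 'fy': 357.0721008171377, 'cx': 253.18668174890706, 'cy': 197.5576327700389, 'view': array([[-1.23484584e-02, -9.99923544e-01,  6.49708868e-04,
         4.48579190e-02],
       [-9.92071420e-01,  1.21702145e-02, -1.25084702e-01,
         5.25722769e-01],
       [ 1.25067231e-01, -2.18916083e-03, -9.92145854e-01,
         1.03148879e+00],
       [ 0.00000000e+00,  0.00000000e+00,  0.00000000e+00,
         1.00000000e+00]])}
{'time': 0.1, 'qpos': array([ 1.11380037,  0.33383738,  0.03988433,  1.46617105, -0.01337886,
        1.34330886, -0.05850812]), 'joint_vel': array([-0.00179837, -0.00234386,  0.00062967, -0.003745  ,  0.00104198,
        0.00140874,  0.00177912]), 'effort': array([ 4.69233652e-03, -6.60016322e+01,  1.37083679e+00, -4.06467032e+01,
        1.71672221e-02,  8.96605372e-03,  3.87334069e-05]), 'eef_pos': array([ 0.22745667, -0.60846596,  0.23051799]), 'tcp_rot': array([-3.09007553e+00, -5.58735606e-01,  5.93644587e-04]), 'force': array([0.28891949, 0.22741452, 0.95245921]), 'torque': array([ 0.00902962, -0.01278187, -0.05178567]), 'finger_force': 0.0, 'opening': 0.08543517278562904}
```

View pics/scene0.png

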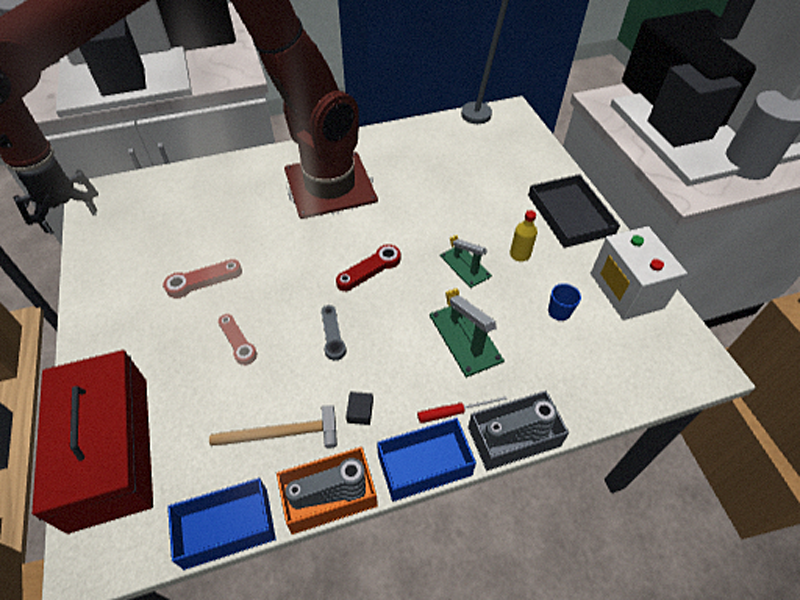

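View pics/top0.png

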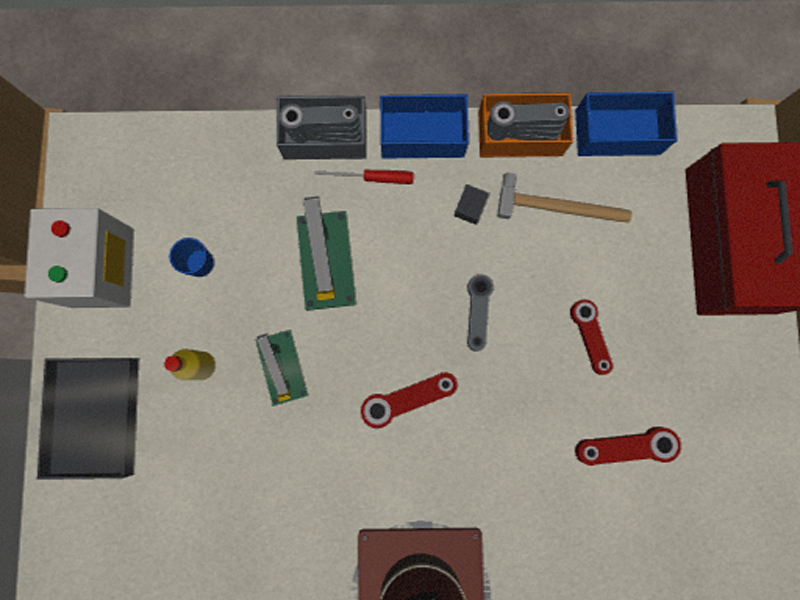

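Both views show three red levers. In top view (800x600 px) they are A (410,398), B (628,446) and C (592,338), with C looking the smallest. There are two green stands, big at (325,260) and small at (282,368); the grey lever is at (480,312). I'll measure the sizes and check with close crops.

```bash
cat > h.py <<'E'
from bench import env
import numpy as np,cv2
def ray(n,p,z):
    m=env.camera_model(n);V=m["view"];R=V[:3,:3];c=-R.T@V[:3,3]
    d=R.T@np.array([(p[0]-m["cx"])/m["fx"],(p[1]-m["cy"])/m["fy"],1]);return c+d*(z-c[2])/d[2]
def proj(n,X):
    m=env.camera_model(n);c=np.atleast_2d(X)@m["view"][:3,:3].T+m["view"][:3,3]
    return np.c_[m["fx"]*c[:,0]/c[:,2]+m["cx"],m["fy"]*c[:,1]/c[:,2]+m["cy"]]
def crop(im,x0,y0,w,h,k):
    return cv2.resize(np.ascontiguousarray(im[y0:y0+h,x0:x0+w,::-1]),None,fx=k,fy=k,interpolation=cv2.INTER_CUBIC)
E
python3 - <<'E'
from h import *
s=.64
im=np.load("pics/top0.npy")
hsv=cv2.cvtColor(im,cv2.COLOR_RGB2HSV)
P=lambda x,y,z:ray("top",(x*s,y*s),z)
for n,a,b in(("A",(377,411),(446,384)),("B",(665,445),(591,453)),("C",(584,312),(604,366)),("grey",(480,287),(477,341))):
    a,b=P(*a,.02),P(*b,.02);print(n,a,b,"centres dist",np.linalg.norm(a-b))
for n,q in(("big",[(298,213),(346,211),(356,304),(306,310)]),("small",[(257,337),(290,331),(308,395),(274,405)])):
    w=[P(*p,.012) for p in q];print(n,[round(np.linalg.norm(w[i]-w[i-1]),3) for i in range(4)],np.mean(w,0))
t=[crop(im,180,120,60,85,7),crop(im,350,180,60,85,4)]
c1=crop(im,150,115,90,85,6)      # stands? 
c2=crop(im,355,185,42,60,8)
H=max(c1.shape[0],c2.shape[0])
pad=lambda c:cv2.copyMakeBorder(c,0,H-c.shape[0],0,0,cv2.BORDER_CONSTANT)
c1=crop(im,155,118,80,85,6);c2=crop(im,355,183,42,64,6)
H=510
out=np.hstack([pad(c1),pad(c2)]);print(out.shape);cv2.imwrite("pics/crop1.png",out[:600,:800])
E
```

```text
A [0.33364525 0.07587626 0.02      ] [ 0.38253739 -0.05556871  0.02      ] centres dist 0.14024343212292717
B [ 0.26418364 -0.46334655  0.02      ] [ 0.25128181 -0.32380869  0.02      ] centres dist 0.1401330552065079
C [ 0.51696035 -0.32521482  0.02      ] [ 0.41282896 -0.35770129  0.02      ] centres dist 0.10908123686061286
grey [ 0.56828428 -0.1259779   0.02      ] [ 0.46350357 -0.11694527  0.02      ] centres dist 0.10516931368337193
big [np.float64(0.195), np.float64(0.095), np.float64(0.188), np.float64(0.098)] [0.62911746 0.17316629 0.012     ]
small [np.float64(0.135), np.float64(0.065), np.float64(0.128), np.float64(0.067)] [0.41916113 0.25748961 0.012     ]
(510, 732, 3)
```

View pics/crop1.png

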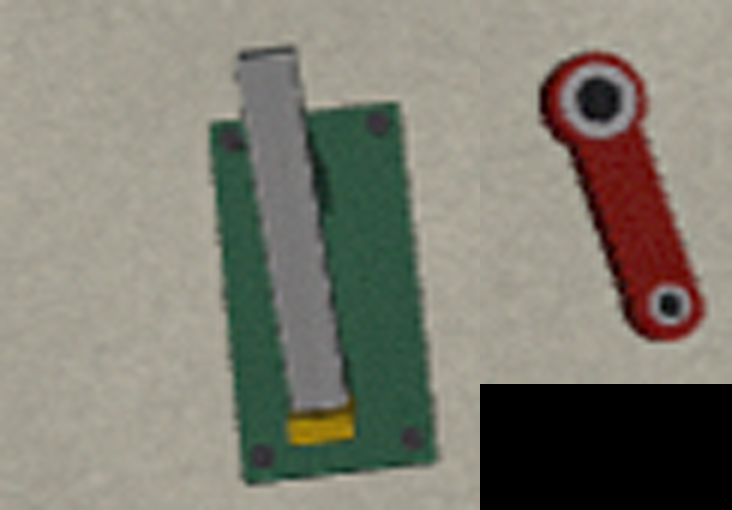

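C has 109 mm between its hole centres (nominal 107), so C is the red lever I want. A and B measure 140 mm. The big stand's base measures 190x97 mm, so it's the one meant. Next, a close scene crop to fit the rail and lever.

```bash
python3 - <<'E'
from h import *
im=np.load("pics/scene0.npy")
a=crop(im,270,180,60,64,8);b=crop(im,135,195,36,42,8)
b=cv2.copyMakeBorder(b,0,a.shape[0]-b.shape[0],0,0,cv2.BORDER_CONSTANT)
cv2.imwrite("pics/crop2.png",np.hstack([a,b]))
E
```

```text
(no output)
```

View pics/crop2.png

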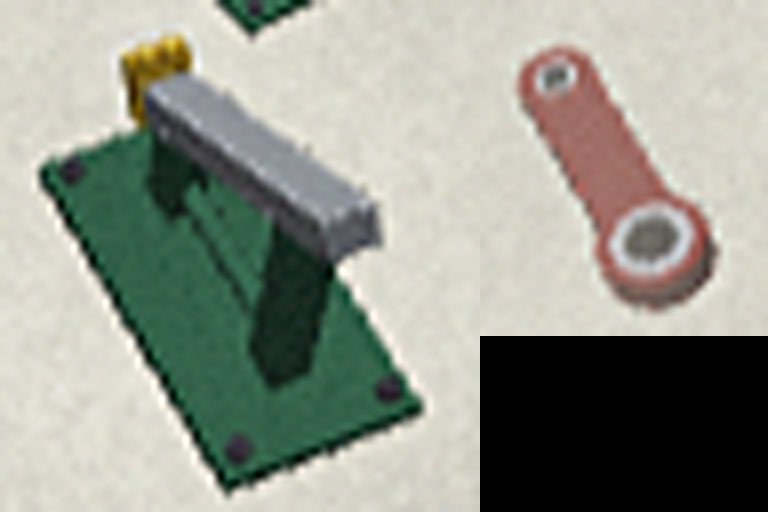

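The scene crop shows the rail's top face with its low end at crop px (150,92)/(190,72) and its high end at (325,222)/(375,203). Lever C has its small bore at (555,77) and its boss bore at (650,240). Fitting both objects over the two views.

```bash
cat > fit.py <<'E'
from h import *
from scipy.optimize import least_squares
def px(c,x0,y0,k,off=0): return np.array([x0+(c[0]-off+.5)/k-.5,y0+(c[1]+.5)/k-.5])
th=np.radians(30)
def rail(p,q):
    x,y,yaw,z=p;u=np.array([np.cos(yaw)*np.cos(th),np.sin(yaw)*np.cos(th),np.sin(th)]);v=np.array([-np.sin(yaw),np.cos(yaw),0]);n=np.cross(u,v)
    return np.array([x,y,z])+np.asarray(q)@np.array([u,v,n])
if __name__=="__main__":
    T=lambda c:px(c,155,118,6);S=lambda c:px(c,270,180,8)
    obs=[("top",[85,13,0],T((240,61))),("top",[85,-13,0],T((297,54))),("top",[-85,13,0],T((291,412))),("top",[-85,-13,0],T((348,403))),
     ("scene",[-85,-13,0],S((150,92))),("scene",[85,-13,0],S((325,222))),("scene",[85,13,0],S((377,203)))]
    f=lambda p:np.concatenate([(proj(n,rail(p,np.array(q)/1e3))[0]-o) for n,q,o in obs]+[[(p[3]-.12)*1000]])
    r=least_squares(f,[.63,.17,0,.12],loss="soft_l1");print("rail",r.x,np.degrees(r.x[2]));print(f(r.x)[:-1].reshape(-1,2).round(2))
    B=[("top",[95,50],T((210,122))),("top",[95,-50],T((399,102))),("top",[-95,-50],T((437,461))),("top",[-95,50],T((246,484))),
       ("scene",[-95,-50],S((42,168))),("scene",[95,-50],S((226,483))),("scene",[95,50],S((422,405)))]
    def g(p):
        R=np.array([[np.cos(p[2]),-np.sin(p[2])],[np.sin(p[2]),np.cos(p[2])]])
        return np.concatenate([proj(n,np.r_[p[:2]+R@(np.array(q)/1e3),.012])[0]-o for n,q,o in B])
    r=least_squares(g,[.63,.17,0],loss="soft_l1");print("rest",r.x,np.degrees(r.x[2]));print(g(r.x).reshape(-1,2).round(2))
    L=[("top",50,px((599,100),355,183,6,480)),("top",-57,px((670,304),355,183,6,480)),("scene",50,px((650,240),135,195,8,480)),("scene",-57,px((555,77),135,195,8,480))]
    l=lambda p:np.concatenate([proj(n,[p[0]+a/1e3*np.cos(p[2]),p[1]+a/1e3*np.sin(p[2]),.02])[0]-o for n,a,o in L])
    r=least_squares(l,[.46,-.34,.3]);print("lever",r.x,np.degrees(r.x[2]));print(l(r.x).reshape(-1,2).round(2))
E
python3 fit.py
```

```text
rail [0.62988744 0.17546634 0.09363592 0.11991871] 5.3649428974854025
[[-0.67 -0.51]
 [-0.51 -0.34]
 [ 0.06 -0.11]
 [-0.4   0.44]
 [-1.44 -0.63]
 [-0.85  0.4 ]
 [-0.3   0.18]]
rest [0.62900339 0.17525949 0.10375573] 5.944765605593583
[[-0.42 -0.1 ]
 [ 0.11 -0.38]
 [ 0.31 -0.07]
 [-0.57 -0.13]
 [-0.81 -0.73]
 [-0.17  0.04]
 [ 0.02 -0.11]]
lever [ 0.47032045 -0.3411366   0.2779984 ] 15.928134867187564
[[ 0.05 -0.05]
 [-0.05  0.09]
 [ 0.07 -0.01]
 [-0.06  0.07]]
```

```bash
cat > plan.py <<'E'
from h import *
from scipy.linalg import logm,expm
from scipy.spatial.transform import Rotation as Ro
def H(R,p):
    T=np.eye(4);T[:3,:3]=R;T[:3,3]=p;return T
def lever_tool(yaw,pitch):  # tool x along the lever, z into it
    x=np.array([np.cos(yaw)*np.cos(pitch),np.sin(yaw)*np.cos(pitch),np.sin(pitch)]);y=np.array([np.sin(yaw),-np.cos(yaw),0]);return np.c_[x,y,np.cross(x,y)]
def cur():
    s=env.read_state();return H(Ro.from_rotvec(s["tcp_rot"]).as_matrix(),s["eef_pos"])
def step(A,B,N=None):
    D=np.linalg.inv(A)@B;n=max(np.linalg.norm(D[:3,3])/.055,np.degrees(Ro.from_matrix(D[:3,:3]).magnitude())/9)
    N=N or int(np.ceil(n)) or 1
    E=expm(np.real(logm(D))/N);print(N,"rows of",(E[:3,3]/.25).round(4),(Ro.from_matrix(E[:3,:3]).as_rotvec()/np.radians(60)).round(4))
E
python3 - <<'E'
from plan import *
R=lever_tool(np.radians(15.93),0);p=np.array([.4703,-.3411,0])+.002*R[:,0]
C=cur();step(C,H(R,p+[0,0,.09]))
E
```

```text
8 rows of [ 0.1586 -0.0882  0.0703] [-0.0002  0.      0.0095]
```

Request:
arm_command(
  rows=[
    [0.159,-0.088,0.07,0,0,0.0095],
    [0.159,-0.088,0.07,0,0,0.0095],
    [0.159,-0.088,0.07,0,0,0.0095],
    [0.159,-0.088,0.07,0,0,0.0095],
    [0.159,-0.088,0.07,0,0,0.0095],
  ],
  jaw=1,
)

```text
time: 0.72
eef_pos: [0.3793, -0.4378, 0.143]
tcp_rot: [-3.104, -0.481, 0.0]
force: [0.4, 1.1, -0.1]
opening: 0.0856
finger_force: 0.0
```

Request:
arm_command(
  rows=[
    [0.159,-0.088,0.07,0,0,0.0095],
    [0.159,-0.088,0.07,0,0,0.0095],
    [0.159,-0.088,0.07,0,0,0.0095],
    [0,0,0,0,0,0],
    [0,0,0,0,0,0],
  ],
)

```text
time: 1.35
eef_pos: [0.4728, -0.3413, 0.0911]
tcp_rot: [-3.111, -0.436, 0.001]
force: [-1.2, -0.8, 0.9]
opening: 0.0855
finger_force: 0.0
```

```bash
python3 - <<'E'
from plan import *
R=lever_tool(np.radians(15.93),0);p=np.array([.4703,-.3411,0])+.002*R[:,0]
C=cur();print(C.round(4),env.read_state()["time"]);step(C,H(R,p+[0,0,.002]));step(C,H(R,p+[0,0,.06]),2)
E
```

```text
[[ 9.615e-01  2.748e-01 -8.000e-04  4.728e-01]
 [ 2.748e-01 -9.615e-01  0.000e+00 -3.413e-01]
 [-8.000e-04 -3.000e-04 -1.000e+00  9.110e-02]
 [ 0.000e+00  0.000e+00  0.000e+00  1.000e+00]] 1.35
2 rows of [-0.0006 -0.0018  0.1782] [-0.0001  0.0004  0.0002]
2 rows of [-0.0006 -0.0018  0.0622] [-0.0001  0.0004  0.0002]
```

Request:
arm_command(
  rows=[
    [0,-0.002,0.13,0,0,0],
    [-0.001,-0.002,0.13,0,0,0],
    [0,0,0.07,0,0,0],
    [0,0,0.026,0,0,0],
    [0,0,0,0,0,0],
  ],
)

```text
time: 1.98
eef_pos: [0.4729, -0.3407, 0.0028]
tcp_rot: [3.111, 0.435, 0.001]
force: [-0.1, 0.1, -0.2]
opening: 0.0855
finger_force: 0.0
```

Request:
arm_command(
  rows=[
    [0,0,0,0,0,0],
    [0,0,0,0,0,0],
    [0,0,0,0,0,0],
    [0,0,0,0,0,0],
    [0,0,0,0,0,0],
  ],
  jaw=0,
  force=60,
)

```text
time: 2.6
eef_pos: [0.4732, -0.3404, 0.0031]
tcp_rot: [3.111, 0.436, 0.001]
force: [-0.8, 0.3, 5.5]
opening: 0.0327
finger_force: 61.9
```

Request:
arm_command(
  rows=[
    [0,0,0,0,0,0],
    [0,0,0,0,0,0],
    [0,0,0,0,0,0],
  ],
)

```text
time: 2.98
eef_pos: [0.4732, -0.3404, 0.0031]
tcp_rot: [3.111, 0.435, 0.001]
force: [-1.3, 0.6, 5.9]
opening: 0.0327
finger_force: 61.9
```

Request:
arm_command(
  rows=[
    [0,0,-0.06,0,0,0],
    [0,0,-0.2,0,0,0],
    [0,0,-0.24,0,0,0],
    [0,0,-0.24,0,0,0],
    [0,0,-0.2,0,0,0],
  ],
)

```text
time: 3.6
eef_pos: [0.4725, -0.34, 0.2405]
tcp_rot: [3.11, 0.436, 0.002]
force: [0.5, -0.8, -3.4]
opening: 0.0328
finger_force: 60.9
```

```bash
cat >> plan.py <<'E'
RP=(.6295,.1755,.099,.12)
def place(dx,dn,dy=0,g=.0029,zl=.0031):  # TCP pose for the lever off its seat by dx uphill, dn above
    from fit import rail
    R=lever_tool(RP[2],np.radians(30))
    return H(R,rail(RP,[-.010+dx,dy,dn])-R@[-g,0,zl])
E
python3 - <<'E'
from plan import *
from fit import rail
im=env.get_image("scene");cv2.imwrite("pics/lift.png",crop(im,60,40,260,200,3))
C=cur();print(C[:3,3],env.read_state()["opening"]);B=place(.006,.08);print(B[:3,3]);step(C,B)
E
```

```text
[ 0.47472218 -0.34128198  0.24765996] 0.03262174693125636
[0.58720549 0.17129911 0.19141671]
10 rows of [ 0.0781 -0.1929  0.0401] [-0.0038  0.0492  0.0169]
```

View pics/lift.png

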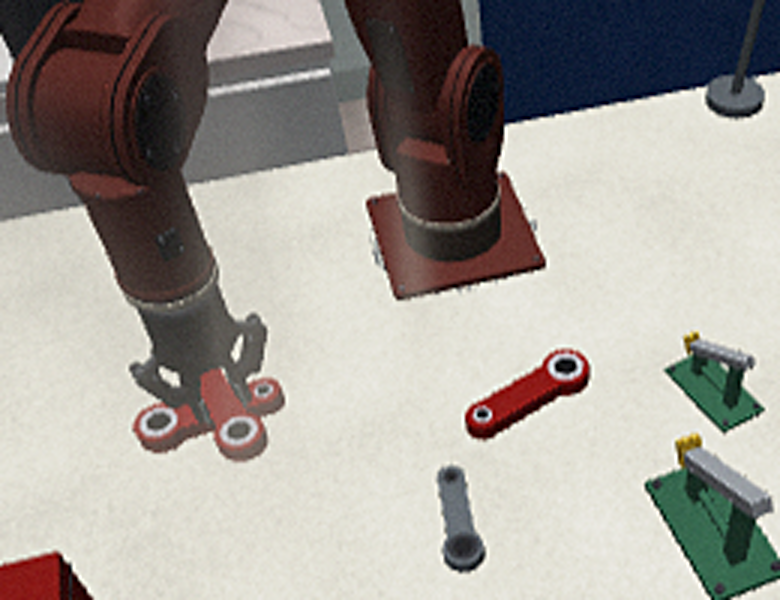

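The lever is held level with its boss towards +x, and nothing else has moved. Carrying it over to above the rail.

Request:
arm_command(
  rows=[
    [0.078,-0.193,0.04,-0.004,0.049,0.017],
    [0.078,-0.193,0.04,-0.004,0.049,0.017],
    [0.078,-0.193,0.04,-0.004,0.049,0.017],
    [0.078,-0.193,0.04,-0.004,0.049,0.017],
    [0.078,-0.193,0.04,-0.004,0.049,0.017],
  ],
)

```text
time: 4.28
eef_pos: [0.5133, -0.0802, 0.1962]
tcp_rot: [-3.087, -0.291, -0.402]
force: [0.9, -0.2, -2.5]
opening: 0.0326
finger_force: 61.0
```

Request:
arm_command(
  rows=[
    [0.078,-0.193,0.04,-0.004,0.049,0.017],
    [0.078,-0.193,0.04,-0.004,0.049,0.017],
    [0.078,-0.193,0.04,-0.004,0.049,0.017],
    [0.078,-0.193,0.04,-0.004,0.049,0.017],
    [0.078,-0.193,0.04,-0.004,0.049,0.017],
  ],
)

```text
time: 4.9
eef_pos: [0.5844, 0.174, 0.1827]
tcp_rot: [-3.007, -0.143, -0.792]
force: [0.1, -2.5, -3.0]
opening: 0.0325
finger_force: 61.1
```

Request:
arm_command(
  rows=[
    [0,0,0,0,0,0],
    [0,0,0,0,0,0],
    [0,0,0,0,0,0],
    [0,0,0,0,0,0],
  ],
)

```text
time: 5.4
eef_pos: [0.585, 0.1715, 0.1827]
tcp_rot: [-3.008, -0.142, -0.79]
force: [-0.1, 0.4, -3.6]
opening: 0.0325
finger_force: 61.3
```

```bash
python3 - <<'E'
from plan import *
C=cur();print(C.round(4),env.read_state()["joint_vel"].round(3),env.read_state()["qpos"].round(2));step(C,place(.006,.08),1);step(C,place(.006,.02))
E
```

```text
[[ 0.867   0.0954  0.4891  0.585 ]
 [ 0.081  -0.9954  0.0506  0.1715]
 [ 0.4917 -0.0043 -0.8708  0.1827]
 [ 0.      0.      0.      1.    ]] [-0.004  0.001 -0.004 -0.003  0.001 -0.004 -0.003] [ 0.28  0.01 -0.73  2.05  0.3   0.62 -2.13]
1 rows of [ 0.0249  0.0013 -0.0261] [-0.0019  0.0091 -0.0049]
1 rows of [0.0272 0.0018 0.2139] [-0.0019  0.0091 -0.0049]
```

Request:
arm_command(
  rows=[
    [0.014,0.001,0.07,-0.001,0.005,-0.003],
    [0.013,0.001,0.07,-0.001,0.004,-0.002],
    [0,0,0.07,0,0,0],
    [0,0,0,0,0,0],
    [0,0,0,0,0,0],
  ],
)

```text
time: 6.02
eef_pos: [0.6166, 0.1754, 0.1409]
tcp_rot: [-3.005, -0.151, -0.806]
force: [-0.7, 0.5, -3.9]
opening: 0.0323
finger_force: 61.2
```

```bash
python3 - <<'E'
from plan import *
from fit import rail
C=cur();s=env.read_state();print(C[:3,3].round(4),s["time"],s["force"].round(1));step(C,place(.006,.02),1)
t=env.get_image("top");a=env.get_image("scene")
cv2.imwrite("pics/pre.png",np.hstack([crop(a,270,160,65,85,6),crop(t,165,110,65,85,6)]))
for n in("top","scene"):
  for q in([.046,0,.04],[-.061,0,.04]): print(n,q,proj(n,rail(RP,q))[0].round(1))
E
```

```text
[0.6166 0.1754 0.1409] 6.025 [-0.7  0.5 -3.9]
1 rows of [-0.0017  0.0046  0.0056] [-0.0011 -0.0002  0.0011]
top [0.046, 0, 0.04] [199.6 144.8]
top [-0.061, 0, 0.04] [205.6 182.8]
scene [0.046, 0, 0.04] [305.5 191.3]
scene [-0.061, 0, 0.04] [291.1 181.4]
```

View pics/pre.png

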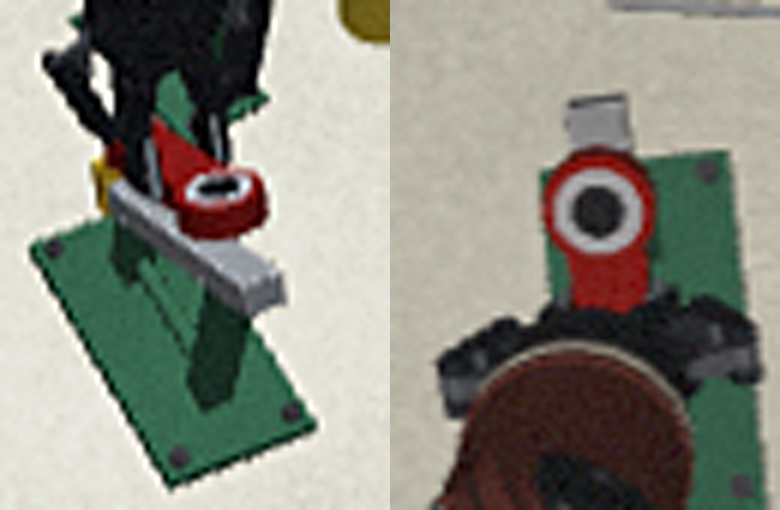

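The boss bore is at top (199.1,144.6) against a predicted (199.6,144.8). In the scene view it is at (306.1,190.8) against (305.5,191.3). The lever therefore sits true in the grip, with only the measured 1 mm of y to correct. Now lowering.

Request:
arm_command(
  rows=[
    [-0.001,0.003,0.03,-0.001,0,0.001],
    [-0.001,0.002,0.03,0,0,0],
    [0,0,0.014,0,0,0],
    [0,0,0,0,0,0],
    [0,0,0,0,0,0],
  ],
)

```text
time: 6.75
eef_pos: [0.6255, 0.1753, 0.1241]
tcp_rot: [-3.006, -0.15, -0.805]
force: [-0.0, -0.3, -3.9]
opening: 0.0328
finger_force: 61.4
```

```bash
python3 - <<'E'
from plan import *
C=cur();s=env.read_state();print(C[:3,3].round(4),s["time"],s["force"].round(1));step(C,place(.0,.0),1);step(C,place(.006,.003),1)
E
```

```text
[0.6255 0.1753 0.1241] 6.75 [-0.  -0.3 -3.9]
1 rows of [-0.0229  0.0007  0.0098] [-0.0003  0.0001  0.0005]
1 rows of [ 0.0011  0.0007 -0.0022] [-0.0003  0.0001  0.0005]
```

Request:
arm_command(
  rows=[
    [-0.008,0.001,0,0,0,0],
    [-0.006,0,0,0,0,0],
    [-0.003,0,0,0,0,0],
    [0,0,0,0,0,0],
  ],
)

```text
time: 7.25
eef_pos: [0.6218, 0.1745, 0.122]
tcp_rot: [-3.006, -0.15, -0.806]
force: [-0.2, -0.2, -3.3]
opening: 0.0327
finger_force: 61.4
```

Request:
arm_command(
  rows=[
    [-0.004,0,0,0,0,0],
    [0,0,0,0,0,0],
    [0,0,0,0,0,0],
  ],
)

```text
time: 7.62
eef_pos: [0.6211, 0.1745, 0.1215]
tcp_rot: [-3.006, -0.15, -0.806]
force: [0.0, 0.8, -2.7]
opening: 0.0331
finger_force: 61.4
```

Request:
arm_command(
  rows=[
    [-0.004,0,0,0,0,0],
    [0,0,0,0,0,0],
    [0,0,0,0,0,0],
  ],
)

```text
time: 8.0
eef_pos: [0.6206, 0.1744, 0.1214]
tcp_rot: [-3.006, -0.149, -0.807]
force: [2.2, 0.0, -1.6]
opening: 0.0324
finger_force: 61.3
```

Request:
arm_command(
  rows=[
    [0,0,0.003,0,0,0],
    [0,0,0.003,0,0,0],
    [0,0,0,0,0,0],
    [0,0,0,0,0,0],
  ],
)

```text
time: 8.5
eef_pos: [0.6213, 0.1747, 0.1201]
tcp_rot: [-3.006, -0.15, -0.807]
force: [4.3, 0.6, 2.1]
opening: 0.0327
finger_force: 61.5
```

Request:
arm_command(
  rows=[
    [0,0,0.003,0,0,0],
    [0,0,0,0,0,0],
    [0,0,0,0,0,0],
  ],
)

```text
time: 8.88
eef_pos: [0.6217, 0.1747, 0.1194]
tcp_rot: [-3.006, -0.15, -0.807]
force: [3.6, 0.3, 2.3]
opening: 0.0329
finger_force: 61.8
```

Request:
arm_command(
  rows=[
    [0,0,0.003,0,0,0],
    [0,0,0,0,0,0],
    [0,0,0,0,0,0],
  ],
)

```text
time: 9.25
eef_pos: [0.6217, 0.1747, 0.1193]
tcp_rot: [-3.006, -0.15, -0.807]
force: [-6.9, -1.7, 14.9]
opening: 0.0329
finger_force: 63.6
```

The force rose along the rail normal by about 13 N, so the lever is resting on the rail. Checking with a picture before I release.

```bash
python3 - <<'E'
from plan import *
from fit import rail
step(cur(),place(0,0),1)
t=env.get_image("top");a=env.get_image("scene")
cv2.imwrite("pics/rest.png",np.hstack([crop(a,270,160,65,85,6),crop(t,165,110,65,85,6)]))
for n,x0,y0,o in(("top",165,110,390),("scene",270,160,0)):
  p=proj(n,rail(RP,[.040,0,.02]))[0];print(n,"crop px",(p-[x0,y0]+.5)*6-.5+[o,0])
E
```

```text
1 rows of [ 0.0001 -0.0002  0.0008] [ 0.0004 -0.0008  0.0007]
top crop px [605.81665503 212.96683169]
scene crop px [215.33029736 218.91635453]
```

View pics/rest.png

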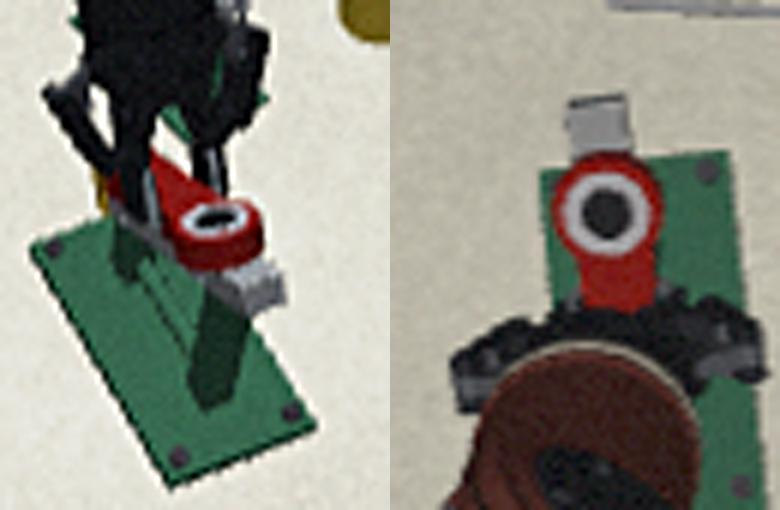

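The boss bore is at (606,213) in top and (216,219) in scene, matching the seated prediction to within 1 crop pixel. The lever lies flat and centred, so I'll release.

Request:
arm_command(
  rows=[
    [0,0,-0.001,0,0,0],
    [0,0,0,0,0,0],
    [0,0,0,0,0,0],
  ],
  force=20,
)

```text
time: 9.72
eef_pos: [0.6217, 0.1747, 0.1193]
tcp_rot: [-3.006, -0.15, -0.807]
force: [-3.0, -1.5, 9.7]
opening: 0.0322
finger_force: 62.9
```

Request:
arm_command(
  rows=[
    [0,0,0,0,0,0],
    [0,0,0,0,0,0],
    [0,0,0,0,0,0],
    [0,0,0,0,0,0],
    [0,0,0,0,0,0],
  ],
  jaw=1,
)

```text
time: 10.35
eef_pos: [0.6215, 0.1745, 0.1185]
tcp_rot: [-3.006, -0.15, -0.805]
force: [-0.0, 0.1, -0.4]
opening: 0.0852
finger_force: 0.0
```

Request:
arm_command(
  rows=[
    [0,0,-0.04,0,0,0],
    [0,0,-0.1,0,0,0],
    [0,0,-0.16,0,0,0],
    [0,0,-0.2,0,0,0],
    [0,0,-0.16,0,0,0],
  ],
)

```text
time: 10.98
eef_pos: [0.5384, 0.167, 0.2638]
tcp_rot: [-3.005, -0.151, -0.808]
force: [0.3, -0.2, -0.3]
opening: 0.0852
finger_force: 0.0
```

Request:
arm_command(
  rows=[
    [0,0.15,0,0,0,0],
    [0,0.2,0,0,0,0],
    [0,0.2,0,0,0,0],
    [0,0.1,0,0,0,0],
    [0,0,0,0,0,0],
  ],
)

```text
time: 11.6
eef_pos: [0.5555, 0.003, 0.262]
tcp_rot: [-3.006, -0.145, -0.807]
force: [0.4, 0.4, -0.8]
opening: 0.0857
finger_force: 0.0
```

```bash
python3 - <<'E'
from plan import *
from fit import rail
t=env.get_image("top");a=env.get_image("scene");print(env.read_state()["force"])
cv2.imwrite("pics/fin.png",np.hstack([crop(a,270,160,65,85,6),crop(t,165,110,65,85,6)]))
for n,x0,y0,o in(("top",165,110,390),("scene",270,160,0)):
  for x in(.04,-.067):
    p=proj(n,rail(RP,[x,0,.02]))[0];print(n,"crop px",((p-[x0,y0]+.5)*6-.5+[o,0]).round())
E
```

```text
[ 1.57603726 -0.21126641 -0.70955392]
top crop px [606. 213.]
top crop px [641. 437.]
scene crop px [215. 219.]
scene crop px [130. 158.]
```

View pics/fin.png

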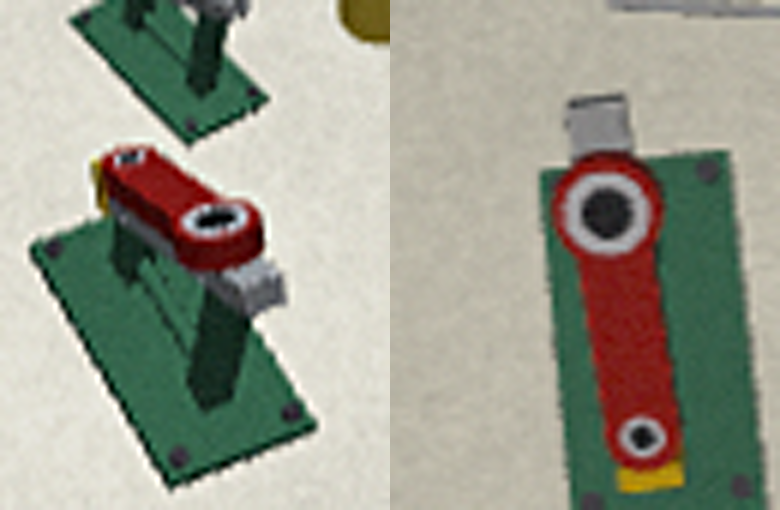

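The lever lies on the rail with its bores at top (606,213) and (643,437), against predicted (606,213) and (641,437). It is flat, centred and against the stop, and the gripper is clear.

```bash
python3 -c "
from bench import env
print(env.hand_in())"
```

```text
the job is handed in; nothing more can be done
None
```

I laid the smallest red lever flat and centred on the rail of the large green stand, big round end uphill and small end at the yellow stop, released it only once it was resting on the rail, and handed the job in at about 12 s.

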